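Stand a slumped binder back in its row

TASK

At the open end of the row of binders, one ring binder has slumped over against the loose wooden bookend. First push its top back until it stands upright on its own, with the bookend still where it was; then push the bookend along the desk until the binder is held snugly and squarely between the bookend and the row. Do it all by pushing: do not pinch or lift the binder or the bookend, do not topple them, and leave the other things on the desk where they are.

Things in the scene. Friction and masses are not known exactly. Their poses are not given: they have to be found in the camera images.
- row: Row of three standing binders, fixed, spines to -x. Origin: at desk height, middle (in x) of its free end face, the flat upright face that looks to +y, 180 mm wide (x -90 to 90) and 215 mm high. The row runs 215 mm from there to -y, nowhere higher than 215 mm; z up.
- binder: Slumped white binder, loose, 0.3-0.6 kg, rigid block x 180, y 45, z 215 mm. Origin: centre of underside; z up along it, spine at -x. Starts tipped 25-30 degrees, top towards the row's +y, on its lower +y edge (about 57 mm from the row's face) and the bookend's 110 mm high inner edge, its top end reaching past that. About 1 N at the top tips it; within 10 degrees of vertical it falls upright.
- bookend: Loose dark wooden L-shaped bookend, 0.5-0.8 kg, 110 mm wide (x). Origin: at desk height, middle of the tall flat inner face, which looks to -y at the binder. Upright: y 0 to 30 mm, 110 mm high; foot: y 30 to 90 mm, 50 mm high; z up. Slides when pushed low down with some 3-8 N.
- bookend_end (a point): Middle of the bookend's outer end face (looks to +y), at 25 mm height: the face to push, 110 mm wide and 50 mm high.
- mouse: Computer mouse lying on the desk beyond the bookend's outer end, 105 x 60 x 34 mm; origin centre of its underside. Leave alone.
- gluestick: White glue stick standing on the desk on the robot's side of the leaning binder, 26 mm across, 88 mm high; origin centre of its underside. Easily toppled; leave alone.
- notes: Cube of note paper 76 x 76 x 45 mm on the robot's side of the row; origin centre of underside. Leave alone.
- mug: White mug, 82 mm across with a handle to its +y, 95 mm high; origin centre of underside. Leave alone.
- tape: Roll of clear tape lying flat beyond the row's far side (+x), 76 mm across, 25 mm high; origin centre of underside. Leave alone.
- stapler: Stapler 140 x 36 x 57 mm; origin centre of underside, x along its length. Leave alone.
Not all that is in view belongs to the job. What is shaped like the bookend but red, turquoise or yellow is not meant.

How it is judged:
By the outcome, as a careful person would: the job done as asked, in the order asked, and still so for the second after the job is handed in, with the robot touching nothing.
It also fails if it takes over 50 s, if anything falls off the work surface, if the arm or the gripper's body presses on something with over 40 N, if the wrist force passes 120 N, or if a joint passes its speed limit or range.

ROBOT

A 6-joint arm with a two-finger parallel gripper is mounted at the origin on the work surface. World frame = base frame: x ahead of the robot, y to its left, z up, the work surface at z = 0. Lengths are in mm, angles in rad, forces in N, time in s.
With the tool pointing down it reaches from about 425 to 1125 mm from the base axis. Payload 14.9 kg.
Tool frame: the origin (TCP) lies at the very end of the fingers, on their centre line; the grasp point (between the pads) lies 19 mm behind it (arm.tcp_to_grasp is the z of the grasp point in the tool frame, in mm); z points along the fingers, y is the line along which they close (so a half turn about z gives the same grasp; the last joint's range is limited). The gripper opens to 91 mm and grips with 3 to 60 N. Pads are 32 mm wide; open, the fingers measure 118 mm over their backs; the gripper's body (76 mm by 178 mm) begins 60 mm behind the grasp point.
Start: joints at [1.147, 0.379, 1.734, -0, 1.028, -0.033], TCP at [266.658, 647.234, 213.932] pointing down, gripper open.
Joint ranges: [-2.77, 2.77], [-0.74, 2.19], [0, 2.66], [-1.06, 4.2], [0.31, 2.87], [-3.08, 3.08]. Speed limits (rad/s): [1.89, 1.89, 2.39, 3.14, 3.14, 3.14].

INTERFACE

Orientations are given as a unit quaternion [w, x, y, z].
In Python, from rig import arm gives the robot as it stands.
- The arm moves only by the tool drive_tool, never from a script. Its argument "rows" is a list of rows, each a list of 7 numbers: the shift along the tool's x, y, z in mm, then the turn, a rotation vector about the tool's x, y, z in degrees, then the gripper command: -1 is fully open, 1 is shut, values between are in proportion. In form: [[tx, ty, tz, wx, wy, wz, grip], ...]. A call has 1 to 12 rows; each row shifts and turns the commanded pose from where the row before left it, along the tool's axes as they then stand; what a row does not reach is not made up. A row lasts 1/8 s, in which the tool goes at most 62.5 mm and 10.7 degrees, less where a joint would pass 70% of its speed; a pose out of reach is approached as far as the arm can. A call is refused whole if a number of a shift passes 62.5 or a number of a turn 10.7, either way. A call with a gripper value outside its range is refused whole. The fingers move at their own pace and stop on an object; the grip force is fixed at half the most. Time passes only in rows, so rows that do not move let the fingers close. It gives the time, the measured TCP pose, the force, the opening and the grip force at its end, in the units of the state.
- arm.state(): the state, without advancing time (a new reading comes with each control period).
- arm.snapshot(name): name is "side" or "top"; returns a dict with "image" (384x512x3 uint8, red, green, blue), "range_z" (384x512 float32, mm along the optical axis (not along the pixel's ray), 0 where there is no reading), "vfov" (degrees; the focal length in pixels is half the picture's height over the tangent of half this angle, whatever the lens; pixels are square), "cx", "cy" (the principal point, pixels), "distortion" ([k1, k2, p1, p2, k3] as OpenCV has them; the pictures are not rectified), "xyz" and "orientation" of the camera in the world. Camera axes: x right, y up, looking along -z (the intrinsics and any distortion apply to the point x, -y, -z); pixel columns grow to the right and rows downward; lengths in mm; the calibration is good to about 2 mm. A picture is of the moment at which its call begins.
- arm.hand_in(): hands the job in; it is judged then, once.
The state is a dict: "t": time; "joint_pos": joint angles; "qvel": joint speeds; "joint_efforts": joint torques, N m; "eef_pos": TCP position; "tool_rot": TCP orientation; "ft_force": force on the tool from outside, world axes, zero at the start; "ft_torque": the same for the moment, N m; "grip_width": finger opening in mm; "gripper_force": force on a finger pad.
Only numpy, scipy, OpenCV 4.12 (cv2) and the standard library are available. Lean on these libraries where they do the work, as an engineer would, in place of code of your own. Each camera call takes 0.05 s, during which the arm holds its last target. There are 200 camera calls.

## Working session

There is one attempt and no reset: what is moved stays moved. The work goes in short steps, Python scripts to look and compute and a tool call to move; the robot and the scene stay as the last step left them, time stands still between calls to the robot, and variables do not carry over. Pictures are saved under pics/ and viewed, at most 10 in all, crops included, and the job is handed in when it is done.

Besides the shell and the picture viewer there is one more tool, called after "Request:" by a JSON object that holds its "op" and its "data". drive_tool: Moves the arm, as the interface text tells. Its arguments: {"type":"object","properties":{"rows":{"type":"array"}},"required":["rows"]}

```bash
mkdir -p pics; cat > h.py <<'E'
import numpy as np, cv2
from rig import arm
from scipy.spatial.transform import Rotation as R
def snap(n,f=None):
    s=arm.snapshot(n)
    if f: cv2.imwrite('pics/'+f,s['image'][:,:,::-1])
    return s
def cloud(s):
    h,w=s['range_z'].shape
    f=h/2/np.tan(np.radians(s['vfov'])/2)
    K=np.array([[f,0,s['cx']],[0,f,s['cy']],[0,0,1]])
    v,u=np.mgrid[:h,:w]
    p=cv2.undistortPoints(np.stack([u,v],-1).reshape(-1,1,2).astype(np.float64),K,np.array(s['distortion'],float)).reshape(h,w,2)
    z=s['range_z']
    c=np.stack([p[...,0]*z,-p[...,1]*z,-z],-1)
    q=s['orientation']
    W=R.from_quat([q[1],q[2],q[3],q[0]]).apply(c.reshape(-1,3)).reshape(h,w,3)+s['xyz']
    W[z==0]=np.nan
    return W
E
python3 - <<'E'
from h import *
for n in('side','top'):
    s=snap(n,n+'0.png'); np.save(n+'0.npy',cloud(s)); print(n,s['xyz'],s['orientation'],s['vfov'])
st=arm.state(); print(st['t'],st['eef_pos'],st['tool_rot'],st['ft_force'])
a=[cv2.imread('pics/%s0.png'%n) for n in('side','top')]
E
```

```text
side [562.41453129 840.36139568 813.72388913] [0.00950611 0.01279783 0.41824044 0.90819645] 49.223777317581366
top [ 408.3240023   -71.57011113 1131.27602637] [ 0.71413336  0.02746232 -0.02550501 -0.69900562] 55.13957310472403
0.1 [266.52653199 646.89537149 213.36663829] [-9.42157313e-05  1.94161854e-01  9.80969395e-01 -4.61126558e-04] [-0.68947775 -0.73612823  0.6254661 ]
```

View pics/side0.png

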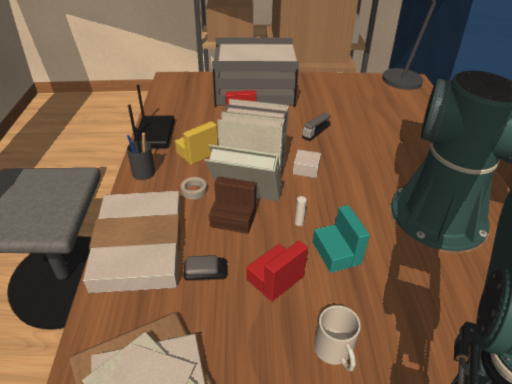

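View pics/top0.png

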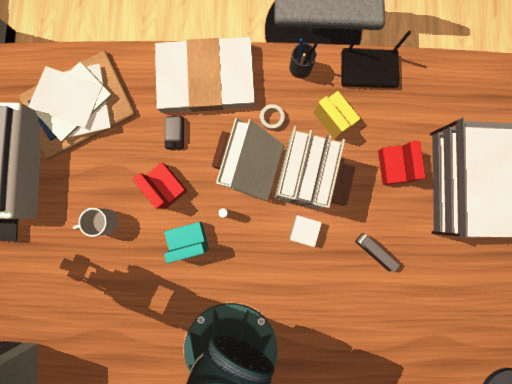

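The side view shows the dark brown bookend at (233,205), with the binder leaning on it from the row at (255,140). In the top view the binder is at (250,158), with a sliver of bookend at (219,150).

Things that could be taken for the bookend, by side-view pixel:
- dark brown (233,205)
- red (278,270)
- turquoise (341,240)
- yellow (197,143)
- second red (240,97)

I choose the brown one and will check it in a crop.

```bash
python3 - <<'E'
from h import *
a=cv2.imread('pics/side0.png')[90:290,170:330]; b=cv2.imread('pics/top0.png')[100:220,130:360]
A=cv2.resize(a,None,fx=3,fy=3); B=cv2.resize(b,(320,167))
cv2.imwrite('pics/c0.png',A)
S=np.load('side0.npy');T=np.load('top0.npy')
def P(W,l):
    for u,v in l: print((u,v),np.nanmedian(W[v-1:v+2,u-1:u+2].reshape(-1,3),0).round(0))
print('side');P(S,[(218,218),(232,223),(246,226),(222,183),(250,186),(236,183),(220,206),(250,210),(235,195),(210,158),(278,165),(278,180),(300,200),(205,268),(193,188),(307,163),(245,160)])
print('top');P(T,[(240,125),(230,155),(222,175),(262,160),(270,190),(283,140),(270,130),(288,200),(283,190),(300,135),(219,150),(214,150),(223,213),(175,132)])
# fits
for n,W in(('side',S),('top',T)):
    m=(W[...,2]>200)&(W[...,2]<225)&(W[...,1]<300)&(W[...,0]>400)&(W[...,1]>-200)
    p=W[m]; 
    if len(p): r=cv2.minAreaRect(p[:,:2].astype(np.float32)); print(n,'row/top',len(p),r,cv2.boxPoints(r).round())
img=cv2.imread('pics/side0.png').astype(int)
E
```

```text
side
(218, 218) [633.  47.  38.]
(232, 223) [596.  57.  29.]
(246, 226) [559.  66.  25.]
(222, 183) [622. -15. 106.]
(250, 186) [548.  -0. 108.]
(236, 183) [585. -12. 109.]
(220, 206) [629.  11.  48.]
(250, 210) [549.  29.  48.]
(235, 195) [588.  -2.  75.]
(210, 158) [649. -17. 186.]
(278, 165) [476. -16. 164.]
(278, 180) [472. -33.  98.]
(300, 200) [418.  32.  86.]
(205, 268) [657. 210.  32.]
(193, 188) [ 718. -121.    0.]
(307, 163) [ 370. -184.   44.]
(245, 160) [561.  -4. 190.]
top
(240, 125) [641. -22. 189.]
(230, 155) [561.   2. 188.]
(222, 175) [510.  22. 183.]
(262, 160) [562. -82. 106.]
(270, 190) [ 484. -109.   21.]
(283, 140) [ 642. -148.   -1.]
(270, 130) [ 673. -106.    1.]
(288, 200) [ 451. -157.  102.]
(283, 190) [ 472. -136.  207.]
(300, 135) [ 614. -177.  207.]
(219, 150) [598.  46.  48.]
(214, 150) [607.  67.  -2.]
(223, 213) [411.  25.  87.]
(175, 132) [654. 184.  33.]
side row/top 1037 ((554.6559448242188, -107.24765014648438), (217.54563903808594, 183.34793090820312), 79.62786865234375) [[ 445. -198.]
 [ 625. -231.]
 [ 664.  -17.]
 [ 484.   16.]]
top row/top 1620 ((551.990234375, -108.24267578125), (216.32794189453125, 183.40855407714844), 79.68598937988281) [[ 442. -198.]
 [ 623. -231.]
 [ 662.  -18.]
 [ 481.   15.]]
```

View pics/c0.png

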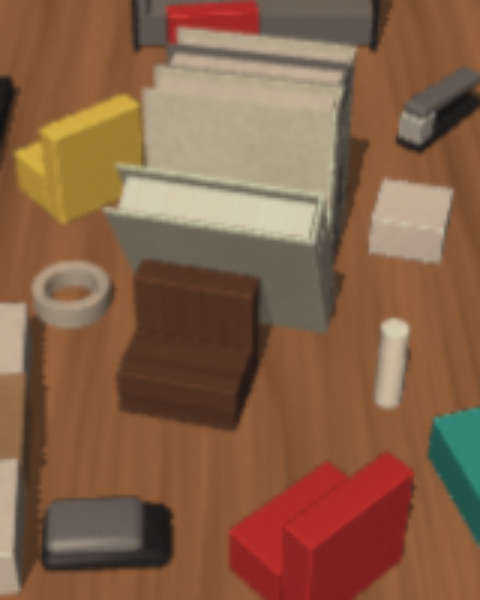

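The crop confirms the choice: brown L-bookend with its foot towards the mouse. Next I express everything in the row frame.

```bash
python3 - <<'E'
from h import *
S=np.load('side0.npy');T=np.load('top0.npy')
I={'side':cv2.imread('pics/side0.png').astype(int),'top':cv2.imread('pics/top0.png').astype(int)}
th=np.radians(-10.3); ex=np.array([np.cos(th),np.sin(th)]); ey=np.array([-np.sin(th),np.cos(th)])
for n,W in(('side',S),('top',T)):
    a=W[...,:2]@ex; b=W[...,:2]@ey; z=W[...,2]
    m=(z>195)&(z<225)&(a>450)&(a<700)&(b>-330)&(b<150)
    h,e=np.histogram(b[m],bins=np.arange(-340,160,10)); print(n,[(int(x),int(c)) for x,c in zip(e,h) if c])
    m2=m&(b<-200)
    # rear tops: free-edge by a-bins
    r=cv2.minAreaRect(W[m&(b<-170)][:,:2].astype(np.float32)); print(r, (cv2.boxPoints(r)@np.c_[ex,ey]).round())
    g=I[n]; br=(g[...,2]>g[...,0]*1.5)&(g.sum(-1)<230)&(a>450)&(a<700)&(b>-120)&(b<30)
    for lo,hi in((42,55),(102,118)):
        p=W[br&(z>lo)&(z<hi)]
        if len(p)>10:
            r=cv2.minAreaRect(p[:,:2].astype(np.float32)); print(' brown',lo,len(p),r,(cv2.boxPoints(r)@np.c_[ex,ey]).round())
    p=W[br&(z>8)&(z<42)&(b>-60)]
    if n=='side':
        q=p; print('end face',len(q),np.median(q,0).round(), np.polyfit(q[:,0],q[:,1],1))
        p=W[br&(z>60)&(z<102)]; print('upright outer',len(p),np.median(p,0).round(),np.polyfit(p[:,0],p[:,1],1))
        # binder outer
    # binder inner face from top
    if n=='top':
        m=(z>40)&(z<195)&(a>480)&(a<690)&(b>-190)&(b<-80)
        p=W[m]; c=p.mean(0); u,s,v=np.linalg.svd(p-c,full_matrices=False); print('binder plane',len(p),c.round(),v[2].round(3),s[2]/len(p)**.5)
for n,W,u,v in(('glue',T,223,213),('mouse',T,175,132),('red',T,162,182),('turq',T,186,240),('mug',T,95,222),('book',T,205,75)):
    p=W[v,u]; print(n,p.round(),(p[:2]@ex).round(),(p[:2]@ey).round())
E
```

```text
side [(-180, 91), (-170, 164), (-160, 64), (-150, 11), (-140, 66), (-130, 191), (-120, 114), (-110, 83), (-100, 21), (-90, 221), (-80, 138), (-70, 113), (-60, 48), (-50, 266), (-40, 117), (60, 22), (70, 197), (80, 200), (90, 33), (100, 5), (110, 1)]
((520.131591796875, -271.2588195800781), (7.8137288093566895, 178.976806640625), 79.55396270751953) [[ 471. -178.]
 [ 650. -178.]
 [ 650. -170.]
 [ 471. -170.]]
  return _methods._mean(a, axis=axis, dtype=dtype,
  ret = um.true_divide(
Traceback (most recent call last):
TypeError: expected non-empty vector for x
```

```bash
python3 - 2>&1 <<'E'
from h import *
S=np.load('side0.npy');T=np.load('top0.npy')
I={'side':cv2.imread('pics/side0.png').astype(int),'top':cv2.imread('pics/top0.png').astype(int)}
th=np.radians(-10.3); M=np.c_[[np.cos(th),np.sin(th)],[-np.sin(th),np.cos(th)]]
def rect(t,p):
    if len(p)<8: print(t,len(p));return
    r=cv2.minAreaRect(p[:,:2].astype(np.float32)); print(t,len(p),'len',np.round(r[1]),'ang',round(r[2],1),(cv2.boxPoints(r)@M).round().tolist())
for n,W in(('side',S),('top',T)):
    ab=W[...,:2]@M; a,b=ab[...,0],ab[...,1]; z=W[...,2]; g=I[n]
    w=(a>440)&(a<700)
    rect(n+' row',W[w&(z>200)&(z<225)&(b<20)&(b>-300)])
    rect(n+' bindertop',W[w&(z>180)&(z<225)&(b>40)&(b<200)])
    br=(g[...,2]>g[...,0]*1.4)&(g.sum(-1)<260)&w&(b>80)&(b<230)
    rect(n+' foot',W[br&(z>45)&(z<55)]); rect(n+' uptop',W[br&(z>104)&(z<116)])
    if n=='side':
        p=W[br&(z>8)&(z<42)]; rect('end',p); 
        p=W[br&(z>58)&(z<102)]; q=p[:,:2]@M; print('upr',len(p),np.median(q,0),np.polyfit(q[:,0],q[:,1],1))
    else:
        m=(z>60)&(z<195)&w&(b>-15)&(b<75)&(a>500)&(a<670); p=W[m]
        c=np.median(p,0); u,s,v=np.linalg.svd(p-c,full_matrices=False); N=v[2]*np.sign(v[2][2]); print('plane',len(p),c.round(),(c[:2]@M).round(),N.round(3),(N[:2]@M).round(3))
for n,u,v in(('glue',223,213),('mouse',175,132),('red',162,182),('turq',186,240),('mug',95,222),('book',205,75)):
    p=T[v,u]; print(n,p.round(),(p[:2]@M).round())
E
```

```text
side row 1487 len [140. 181.] ang 77.6 [[470.0, -173.0], [652.0, -180.0], [657.0, -39.0], [476.0, -33.0]]
side bindertop 1227 len [ 55. 181.] ang 75.2 [[472.0, 72.0], [652.0, 58.0], [657.0, 113.0], [476.0, 127.0]]
side foot 738 len [ 81. 110.] ang 75.7 [[527.0, 88.0], [636.0, 81.0], [642.0, 162.0], [532.0, 169.0]]
side uptop 272 len [ 27. 110.] ang 79.8 [[526.0, 80.0], [636.0, 80.0], [636.0, 107.0], [526.0, 107.0]]
end 419 len [136.  68.] ang 22.1 [[491.0, 141.0], [527.0, 83.0], [642.0, 156.0], [606.0, 214.0]]
upr 514 [579.40563487 101.58086542] [-5.33351265e-02  1.32470955e+02]
top row 2905 len [134. 181.] ang 77.2 [[468.0, -171.0], [648.0, -179.0], [654.0, -45.0], [474.0, -38.0]]
top bindertop 1416 len [ 57. 180.] ang 75.2 [[469.0, 66.0], [649.0, 52.0], [654.0, 109.0], [474.0, 123.0]]
top foot 280 len [ 51. 214.] ang 58.4 [[425.0, 182.0], [624.0, 105.0], [643.0, 152.0], [443.0, 230.0]]
top uptop 0
plane 1529 [569. -69. 135.] [572.  34.] [-0.224 -0.849  0.479] [-0.069 -0.875]
glue [411.  24.  93.] [400.  98.]
mouse [654. 184.  32.] [611. 298.]
red [499. 213.  49.] [453. 299.]
turq [330. 135.  49.] [300. 192.]
mug [374. 431.   3.] [291. 491.]
book [829.  96.  50.] [798. 243.]
```

```bash
cat >> h.py <<'E'
th=np.radians(-12.5); M=np.c_[[np.cos(th),np.sin(th)],[-np.sin(th),np.cos(th)]]
def tool():
    st=arm.state(); q=st['tool_rot']; r=R.from_quat([q[1],q[2],q[3],q[0]]).as_matrix()
    print('t',st['t'],'ab',(st['eef_pos'][:2]@M).round(1),'z',round(st['eef_pos'][2],1),'tool x yaw',np.degrees(np.arctan2(r[1,0],r[0,0])).round(1),'tz',r[:,2].round(3),'F',np.round(st['ft_force'],1),'w',st['grip_width'])
E
cat > m.py <<'E'
import sys
from h import *
S=cloud(snap('side',sys.argv[1]+'.png')) if len(sys.argv)>1 else np.load('side0.npy')
g=cv2.imread('pics/'+(sys.argv[1]+'.png' if len(sys.argv)>1 else 'side0.png')).astype(int)
ab=S[...,:2]@M; a,b=ab[...,0],ab[...,1]; z=S[...,2]
w=(a>400)&(a<720)
def ext(t,m):
    if m.sum()>5: print(t,m.sum(),'a',np.percentile(a[m],[1,50,99]).round(),'b',np.percentile(b[m],[1,50,99]).round(),'z',np.percentile(z[m],[1,50,99]).round())
def line(t,m):
    c=np.polyfit(a[m],b[m],1); c=np.polyfit(a[m][abs(np.polyval(c,a[m])-b[m])<4],b[m][abs(np.polyval(c,a[m])-b[m])<4],1); print(t,m.sum(),'yaw vs row',np.degrees(np.arctan(c[0])).round(2),'b at centre',np.polyval(c,np.median(a[m])).round(1))
ext('row+ top',w&(z>200)&(z<225)&(b<70)&(b>-300))
ext('bindertop',w&(z>180)&(z<225)&(b>35)&(b<200))
br=(g[...,2]>g[...,0]*1.4)&(g.sum(-1)<260)&w&(b>30)&(b<260)
ext('foot top',br&(z>45)&(z<55)); ext('up top',br&(z>104)&(z<116))
line('upright outer',br&(z>60)&(z<100))
e=br&(z>14)&(z<40); e&=abs(b-np.median(b[e]))<15; line('end face',e)
rd=(g[...,2]>g[...,1]*2)&(g[...,2]>90)&(z>8)&(b>200)&(a<600); ext('red',rd)
ms=(z>12)&(z<45)&(a>560)&(a<700)&(b>215)&(b<400); ext('mouse',ms)
gl=(z>20)&(z<100)&(a>360)&(a<430)&(b>50)&(b<140); ext('glue',gl)
tool()
E
python3 m.py
```

```text
row+ top 1487 a [477. 565. 655.] b [-151.  -63.  -16.] z [200. 205. 214.]
bindertop 1227 a [470. 555. 647.] b [ 91. 114. 140.] z [181. 192. 209.]
foot top 770 a [433. 578. 702.] b [121. 155. 258.] z [45. 49. 54.]
up top 328 a [524. 575. 630.] b [ 95. 113. 127.] z [105. 108. 112.]
upright outer 466 yaw vs row -1.34 b at centre 124.0
end face 293 yaw vs row -1.91 b at centre 184.5
red 2247 a [368. 424. 496.] b [260. 344. 386.] z [  9.  53. 110.]
mouse 1049 a [561. 616. 695.] b [252. 344. 399.] z [12. 30. 44.]
glue 217 a [387. 399. 411.] b [106. 125. 130.] z [21. 61. 89.]
t 0.1 ab [120.2 689.2] z 213.4 tool x yaw 157.6 tz [-0.    -0.001 -1.   ] F [-0.7 -0.7  0.6] w 91.53856435527663
```

Request:
{"op": "drive_tool", "data": {"rows": [[0, 0, 0, 0, 0, 10, 0], [0, 0, 0, 0, 0, 10, 0], [0, 0, 0, 0, 0, 10, 0], [0, 0, 0, 0, 0, 10, 0], [0, 0, 0, 0, 0, 10, 0], [0, 0, 0, 0, 0, 10, 0], [0, 0, 0, 0, 0, 10, 0], [0, 0, 0, 0, 0, 10, 0]]}}

```text
t: 1.1
eef_pos: [266.6, 647.0, 213.5]
tool_rot: [0.0, 0.781, 0.624, -0.0]
ft_force: [0.3, 0.8, -0.9]
grip_width: 45.6
gripper_force: 0.0
```

Request:
{"op": "drive_tool", "data": {"rows": [[-40, 36.5, 0, 0, 0, 0, 0], [-40, 36.5, 0, 0, 0, 0, 0], [-40, 36.5, 0, 0, 0, 0, 0], [-40, 36.5, 0, 0, 0, 0, 0], [-40, 36.5, 0, 0, 0, 0, 0], [-40, 36.5, 0, 0, 0, 0, 0], [-40, 36.5, 0, 0, 0, 0, 0], [-40, 36.5, 0, 0, 0, 0, 0], [-40, 36.5, 0, 0, 0, 0, 0], [-40, 36.5, 0, 0, 0, 0, 0], [-40, 36.5, 0, 0, 0, 0, 0], [-40, 36.5, 0, 0, 0, 0, 0]]}}

```text
t: 2.6
eef_pos: [592.0, 82.7, 213.8]
tool_rot: [-0.0, 0.779, 0.627, -0.0]
ft_force: [-0.2, 0.5, 0.0]
grip_width: 45.5
gripper_force: 0.0
```

```bash
python3 -c "
from h import *
tool()"
```

```text
t 2.6 ab [560.1 208.9] z 213.8 tool x yaw 77.6 tz [-0. -0. -1.] F [-0.2  0.5  0. ] w 45.486441521360994
```

Request:
{"op": "drive_tool", "data": {"rows": [[0, 0, 23, 0, 0, 0, 0], [0, 0, 23, 0, 0, 0, 0], [-15, 0, 0, 0, 0, 0, 0], [-15, 0, 0, 0, 0, 0, 0], [-10, 0, 0, 0, 0, 0, 0], [-6, 0, 0, 0, 0, 0, 0], [-6, 0, 0, 0, 0, 0, 0], [-6, 0, 0, 0, 0, 0, 0], [-6, 0, 0, 0, 0, 0, 0], [-6, 0, 0, 0, 0, 0, 0]]}}

```text
t: 3.85
eef_pos: [576.4, 15.8, 167.9]
tool_rot: [0.0, 0.779, 0.627, 0.0]
ft_force: [0.3, 0.8, 0.2]
grip_width: 46.0
gripper_force: 0.4
```

Request:
{"op": "drive_tool", "data": {"rows": [[-6, 0, 0, 0, 0, 0, 0], [-6, 0, 0, 0, 0, 0, 0], [-6, 0, 0, 0, 0, 0, 0], [-6, 0, 0, 0, 0, 0, 0], [-6, 0, 0, 0, 0, 0, 0]]}}

```text
t: 4.47
eef_pos: [569.9, -13.6, 167.9]
tool_rot: [-0.0, 0.779, 0.627, -0.0]
ft_force: [-0.7, -0.1, -0.6]
grip_width: 45.6
gripper_force: 0.1
```

```bash
python3 m.py s1; python3 -c "
import cv2
cv2.imwrite('pics/s1c.png',cv2.resize(cv2.imread('pics/s1.png')[60:300,150:350],None,fx=2.5,fy=2.5))"
```

```text
row+ top 645 a [468. 516. 656.] b [-150.  -62.   69.] z [200. 207. 217.]
bindertop 946 a [468. 553. 647.] b [ 45.  87. 130.] z [181. 203. 224.]
foot top 732 a [525. 579. 699.] b [121. 154. 220.] z [45. 49. 54.]
up top 310 a [524. 575. 630.] b [ 98. 114. 128.] z [104. 108. 111.]
upright outer 454 yaw vs row -1.79 b at centre 124.2
end face 276 yaw vs row -1.86 b at centre 184.4
red 2252 a [368. 424. 496.] b [261. 344. 386.] z [ 10.  53. 110.]
mouse 1062 a [561. 616. 696.] b [251. 344. 399.] z [12. 30. 44.]
glue 218 a [387. 399. 411.] b [107. 125. 130.] z [22. 61. 88.]
t 4.525 ab [559.3 109.5] z 167.9 tool x yaw 77.6 tz [-0. -0. -1.] F [ 0.2 -0.7 -0.2] w 45.51041004114548
```

View pics/s1c.png

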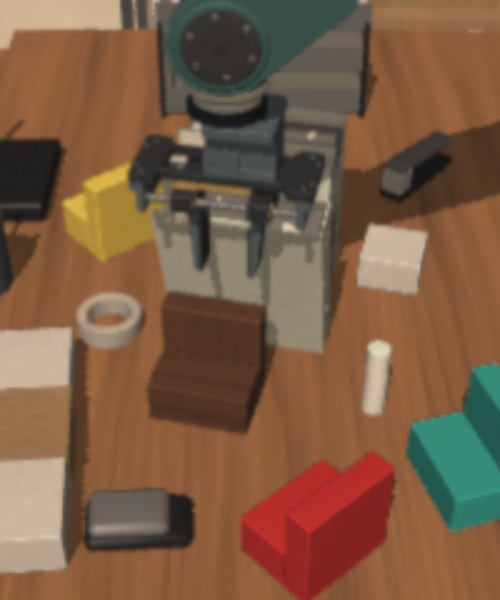

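The fingers at (228,235) push the top back evenly and the bookend at (208,360) has not moved. The binder is still about 13° tipped.

Request:
{"op": "drive_tool", "data": {"rows": [[-5, 0, 0, 0, 0, 0, 0], [-5, 0, 0, 0, 0, 0, 0], [-5, 0, 0, 0, 0, 0, 0], [-5, 0, 0, 0, 0, 0, 0], [-5, 0, 0, 0, 0, 0, 0], [-5, 0, 0, 0, 0, 0, 0], [-4, 0, 0, 0, 0, 0, 0], [-4, 0, 0, 0, 0, 0, 0], [0, 0, 0, 0, 0, 0, 0]]}}

```text
t: 5.65
eef_pos: [561.8, -50.6, 168.0]
tool_rot: [0.0, 0.779, 0.627, 0.0]
ft_force: [1.0, 0.7, -0.0]
grip_width: 45.3
gripper_force: 0.0
```

Request:
{"op": "drive_tool", "data": {"rows": [[10, 0, 0, 0, 0, 0, 0], [20, 0, 0, 0, 0, 0, 0], [30, 0, 0, 0, 0, 0, 0], [40, 0, 0, 0, 0, 0, 0], [40, 0, 0, 0, 0, 0, 0]]}}

```text
t: 6.28
eef_pos: [592.1, 89.0, 168.0]
tool_rot: [0.0, 0.779, 0.627, 0.0]
ft_force: [0.8, 1.1, -0.2]
grip_width: 45.4
gripper_force: 0.0
```

```bash
python3 m.py s2; python3 -c "
import cv2
cv2.imwrite('pics/s2c.png',cv2.resize(cv2.imread('pics/s2.png')[60:300,150:350],None,fx=2.5,fy=2.5))"
```

```text
row+ top 1053 a [466. 514. 572.] b [-150.  -48.   34.] z [200. 206. 215.]
bindertop 11 a [471. 488. 584.] b [ 35.  36. 200.] z [184. 194. 212.]
foot top 744 a [525. 579. 699.] b [121. 154. 218.] z [45. 49. 53.]
up top 190 a [523. 575. 610.] b [ 97. 114. 128.] z [104. 108. 112.]
upright outer 369 yaw vs row -1.71 b at centre 124.1
end face 281 yaw vs row -1.72 b at centre 184.2
red 2244 a [368. 424. 496.] b [260. 344. 386.] z [ 10.  54. 110.]
mouse 1060 a [561. 615. 696.] b [254. 344. 399.] z [12. 30. 45.]
glue 218 a [387. 399. 411.] b [107. 125. 131.] z [20. 61. 88.]
t 6.325 ab [558.9 218.5] z 168.2 tool x yaw 77.7 tz [ 0.001  0.001 -1.   ] F [-0.9  2.1  0.3] w 45.95026499538542
```

View pics/s2c.png

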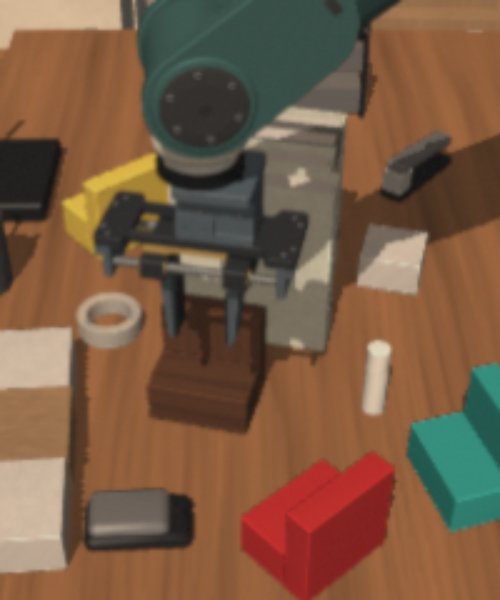

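The binder stands on its own against the row, top face near (300,180), and the bookend is unmoved with its end face at b=184. Next I lower the fingers behind that end face.

Request:
{"op": "drive_tool", "data": {"rows": [[-6, 10, 0, 0, 0, 0, 0], [0, 9, 0, 0, 0, 0, 0], [0, 0, 30, 0, 0, 0, 0], [0, 0, 30, 0, 0, 0, 0], [0, 0, 30, 0, 0, 0, 0], [0, 0, 30, 0, 0, 0, 0], [0, 0, 20, 0, 0, 0, 0], [0, 0, 13, 0, 0, 0, 0], [0, 0, 0, 0, 0, 0, 0]]}}

```text
t: 7.45
eef_pos: [609.0, 76.3, 14.5]
tool_rot: [-0.0, 0.779, 0.627, -0.0]
ft_force: [-0.3, 0.1, -0.2]
grip_width: 45.7
gripper_force: 0.0
```

Request:
{"op": "drive_tool", "data": {"rows": [[-5, 0, 0, 0, 0, 0, 0], [-4, 0, 0, 0, 0, 0, 0], [-4, 0, 0, 0, 0, 0, 0], [-4, 0, 0, 0, 0, 0, 0], [-4, 0, 0, 0, 0, 0, 0], [-4, 0, 0, 0, 0, 0, 0], [-4, 0, 0, 0, 0, 0, 0], [-4, 0, 0, 0, 0, 0, 0], [-4, 0, 0, 0, 0, 0, 0], [-4, 0, 0, 0, 0, 0, 0]]}}

```text
t: 8.7
eef_pos: [600.3, 36.2, 14.9]
tool_rot: [-0.0, 0.779, 0.627, -0.0]
ft_force: [0.1, 3.5, 2.5]
grip_width: 45.5
gripper_force: 2.1
```

```bash
python3 m.py s3
```

```text
row+ top 356 a [465. 485. 513.] b [-140.   -2.   36.] z [200. 207. 215.]
bindertop 428 a [471. 547. 613.] b [ 35. 185. 200.] z [182. 198. 221.]
foot top 114 a [526. 583. 704.] b [114. 128. 235.] z [45. 48. 52.]
up top 76 a [526. 539. 643.] b [ 61.  88. 205.] z [104. 108. 116.]Traceback (most recent call last):
  File "m.py", line 15, in <module>
    line('upright outer',br&(z>60)&(z<100))
    ~~~~^^^^^^^^^^^^^^^^^^^^^^^^^^^^^^^^^^^
  File "m.py", line 10, in line
    c=np.polyfit(a[m],b[m],1); c=np.polyfit(a[m][abs(np.polyval(c,a[m])-b[m])<4],b[m][abs(np.polyval(c,a[m])-b[m])<4],1); print(t,m.sum(),'yaw vs row',np.degrees(np.arctan(c[0])).round(2),'b at centre',np.polyval(c,np.median(a[m])).round(1))
                                 ~~~~~~~~~~^^^^^^^^^^^^^^^^^^^^^^^^^^^^^^^^^^^^^^^^^^^^^^^^^^^^^^^^^^^^^^^^^^^^^^^^^^^^^
    raise TypeError("expected non-empty vector for x")
TypeError: expected non-empty vector for x
```

Pushing steadily at 3.5 N, with the TCP at b≈165. Contact with the row is expected near b≈137.

Request:
{"op": "drive_tool", "data": {"rows": [[-4, 0, 0, 0, 0, 0, 0], [-4, 0, 0, 0, 0, 0, 0], [-4, 0, 0, 0, 0, 0, 0], [-4, 0, 0, 0, 0, 0, 0], [-2, 0, 0, 0, 0, 0, 0]]}}

```text
t: 9.38
eef_pos: [596.3, 18.5, 14.9]
tool_rot: [-0.0, 0.779, 0.627, -0.0]
ft_force: [-0.0, 3.3, 0.3]
grip_width: 45.5
gripper_force: 1.4
```

Request:
{"op": "drive_tool", "data": {"rows": [[-1.5, 0, 0, 0, 0, 0, 0], [-1.5, 0, 0, 0, 0, 0, 0]]}}

```text
t: 9.62
eef_pos: [595.7, 15.8, 14.8]
tool_rot: [-0.0, 0.779, 0.627, -0.0]
ft_force: [0.2, 1.6, -0.3]
grip_width: 45.3
gripper_force: 1.3
```

Request:
{"op": "drive_tool", "data": {"rows": [[-1.5, 0, 0, 0, 0, 0, 0], [-1.5, 0, 0, 0, 0, 0, 0]]}}

```text
t: 9.88
eef_pos: [595.1, 12.9, 14.9]
tool_rot: [-0.0, 0.779, 0.627, -0.0]
ft_force: [-0.2, 3.2, -1.2]
grip_width: 45.9
gripper_force: 1.1
```

Request:
{"op": "drive_tool", "data": {"rows": [[-1, 0, 0, 0, 0, 0, 0], [-1, 0, 0, 0, 0, 0, 0]]}}

```text
t: 10.12
eef_pos: [594.7, 11.0, 14.9]
tool_rot: [-0.0, 0.779, 0.627, 0.0]
ft_force: [1.5, 4.0, -2.1]
grip_width: 46.0
gripper_force: 2.0
```

Request:
{"op": "drive_tool", "data": {"rows": [[-1, 0, 0, 0, 0, 0, 0], [-1, 0, 0, 0, 0, 0, 0]]}}

```text
t: 10.38
eef_pos: [594.2, 9.0, 14.9]
tool_rot: [-0.0, 0.779, 0.627, -0.0]
ft_force: [0.6, 4.7, -2.2]
grip_width: 45.8
gripper_force: 2.2
```

```bash
python3 - <<'E'
from h import *
s=snap('side','s4.png'); t=snap('top','t4.png'); np.save('t4.npy',cloud(t)); tool()
a=cv2.resize(cv2.imread('pics/s4.png')[90:250,190:330],None,fx=2.8,fy=2.8)
b=cv2.resize(cv2.imread('pics/t4.png')[100:230,200:360],None,fx=2.3,fy=2.3)
c=np.zeros((450,770,3),np.uint8); c[:a.shape[0],:a.shape[1]]=a; c[:b.shape[0],395:395+b.shape[1]]=b; cv2.imwrite('pics/c4.png',c)
E
```

```text
t 10.475 ab [578.2 137.3] z 14.9 tool x yaw 77.6 tz [-0. -0. -1.] F [ 0.2  3.4 -1.3] w 45.60113326247045
```

View pics/c4.png

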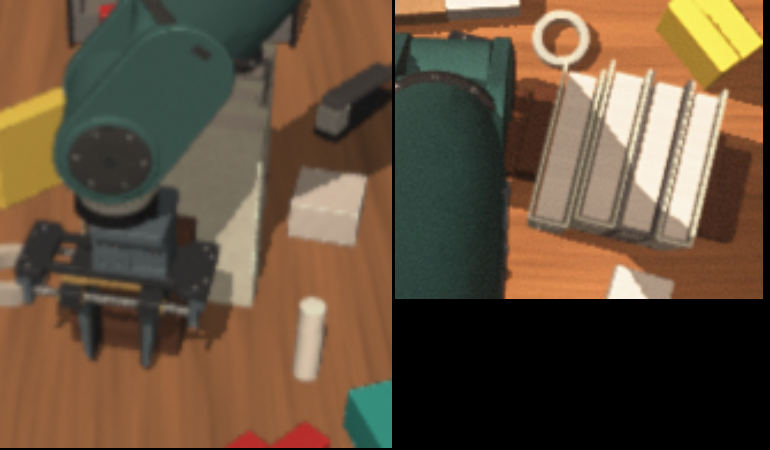

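The binder (565,150 in the top inset) is upright and near the row. A slight wedge gap remains at (600,80). The force is rising, so I continue.

Request:
{"op": "drive_tool", "data": {"rows": [[-1, 0, 0, 0, 0, 0, 0], [-1, 0, 0, 0, 0, 0, 0]]}}

```text
t: 10.72
eef_pos: [593.8, 7.1, 14.9]
tool_rot: [-0.0, 0.779, 0.627, -0.0]
ft_force: [0.3, 4.5, -2.0]
grip_width: 45.8
gripper_force: 2.1
```

Request:
{"op": "drive_tool", "data": {"rows": [[-1, 0, 0, 0, 0, 0, 0], [-1, 0, 0, 0, 0, 0, 0]]}}

```text
t: 10.98
eef_pos: [593.5, 5.0, 14.9]
tool_rot: [0.0, 0.779, 0.627, 0.0]
ft_force: [-0.3, 3.6, -2.1]
grip_width: 45.6
gripper_force: 2.0
```

Request:
{"op": "drive_tool", "data": {"rows": [[-1, 0, 0, 0, 0, 0, 0], [0, 0, 0, 0, 0, 0, 0]]}}

```text
t: 11.22
eef_pos: [593.6, 4.2, 15.0]
tool_rot: [0.0, 0.779, 0.627, 0.0]
ft_force: [2.6, 4.4, -4.3]
grip_width: 45.1
gripper_force: 2.8
```

Request:
{"op": "drive_tool", "data": {"rows": [[-1, 0, 0, 0, 0, 0, 0], [0, 0, 0, 0, 0, 0, 0]]}}

```text
t: 11.48
eef_pos: [593.9, 3.9, 15.1]
tool_rot: [0.0, 0.78, 0.626, 0.001]
ft_force: [5.0, 14.1, -7.2]
grip_width: 45.4
gripper_force: 7.5
```

Request:
{"op": "drive_tool", "data": {"rows": [[-1, 0, 0, 0, 0, 0, 0], [0, 0, 0, 0, 0, 0, 0]]}}

```text
t: 11.72
eef_pos: [594.0, 3.8, 15.1]
tool_rot: [-0.0, 0.78, 0.626, 0.002]
ft_force: [6.3, 24.5, -7.3]
grip_width: 45.5
gripper_force: 12.7
```

Request:
{"op": "drive_tool", "data": {"rows": [[-1, 0, 0, 0, 0, 0, 0], [0, 0, 0, 0, 0, 0, 0]]}}

```text
t: 11.98
eef_pos: [593.9, 3.7, 15.1]
tool_rot: [-0.0, 0.78, 0.626, 0.002]
ft_force: [8.1, 36.1, -9.2]
grip_width: 45.5
gripper_force: 18.5
```

Firm contact. I retreat and look.

Request:
{"op": "drive_tool", "data": {"rows": [[3, 0, 0, 0, 0, 0, 0], [10, 0, 0, 0, 0, 0, 0], [20, 0, 0, 0, 0, 0, 0], [20, 0, 0, 0, 0, 0, 0], [0, 0, -50, 0, 0, 0, 0], [0, 0, -50, 0, 0, 0, 0], [0, 0, -50, 0, 0, 0, 0], [0, 0, -50, 0, 0, 0, 0], [40, -30, -40, 0, 0, 0, 0], [45, -40, 0, 0, 0, 0, 0], [45, -40, 0, 0, 0, 0, 0], [45, -40, 0, 0, 0, 0, 0]]}}

```text
t: 13.48
eef_pos: [494.2, 257.5, 254.4]
tool_rot: [0.0, 0.779, 0.627, 0.0]
ft_force: [0.8, 0.2, 0.9]
grip_width: 45.5
gripper_force: 0.0
```

Request:
{"op": "drive_tool", "data": {"rows": [[45, -40, 0, 0, 0, 0, 0], [45, -40, 0, 0, 0, 0, 0], [45, -40, 0, 0, 0, 0, 0], [45, -40, 0, 0, 0, 0, 0], [0, 0, 0, 0, 0, 0, 0]]}}

```text
t: 14.1
eef_pos: [375.3, 468.6, 254.0]
tool_rot: [-0.0, 0.778, 0.628, 0.0]
ft_force: [0.7, -0.2, 0.1]
grip_width: 45.4
gripper_force: 0.0
```

```bash
python3 m.py s5; python3 - <<'E'
from h import *
t=snap('top','t5.png'); T=cloud(t)
ab=T[...,:2]@M; a,b=ab[...,0],ab[...,1]; z=T[...,2]
S=cloud(snap('side')); sb=S[...,:2]@M
m=(S[...,2]>20)&(S[...,2]<195)&(sb[...,0]>465)&(sb[...,0]<520)&(sb[...,1]>15)&(sb[...,1]<50); p=np.c_[sb[m],S[m][:,2]]
print('binder outer',m.sum(),'lstsq b~a,z', np.linalg.lstsq(np.c_[p[:,0]-560,p[:,2]-100,np.ones(len(p))],p[:,1],rcond=None)[0].round(3))
a=cv2.resize(cv2.imread('pics/s5.png')[90:290,170:330],None,fx=2.5,fy=2.5)
b=cv2.resize(cv2.imread('pics/t5.png')[100:230,200:360],None,fx=2.5,fy=2.5)
c=np.zeros((500,800,3),np.uint8); c[:,:400]=a; c[:325,400:]=b; cv2.imwrite('pics/c5.png',c)
E
```

```text
row+ top 2084 a [469. 559. 654.] b [-151.  -47.   28.] z [200. 206. 215.]
foot top 661 a [526. 581. 701.] b [ 53.  85. 225.] z [45. 49. 54.]
up top 250 a [527. 579. 631.] b [31. 47. 59.] z [104. 108. 111.]
upright outer 430 yaw vs row 0.09 b at centre 55.3
end face 278 yaw vs row -0.13 b at centre 115.6
red 2247 a [368. 424. 496.] b [261. 343. 386.] z [ 10.  53. 110.]
mouse 1058 a [562. 616. 695.] b [252. 344. 399.] z [12. 30. 44.]
glue 219 a [387. 399. 411.] b [106. 125. 131.] z [21. 61. 88.]
t 14.15 ab [266.3 537.4] z 253.9 tool x yaw 77.8 tz [-0. -0. -1.] F [-1.1 -0.3  0. ] w 45.39953682496966
binder outer 992 lstsq b~a,z [ 1.1000e-02 -4.0000e-03  2.6333e+01]
```

View pics/c5.png

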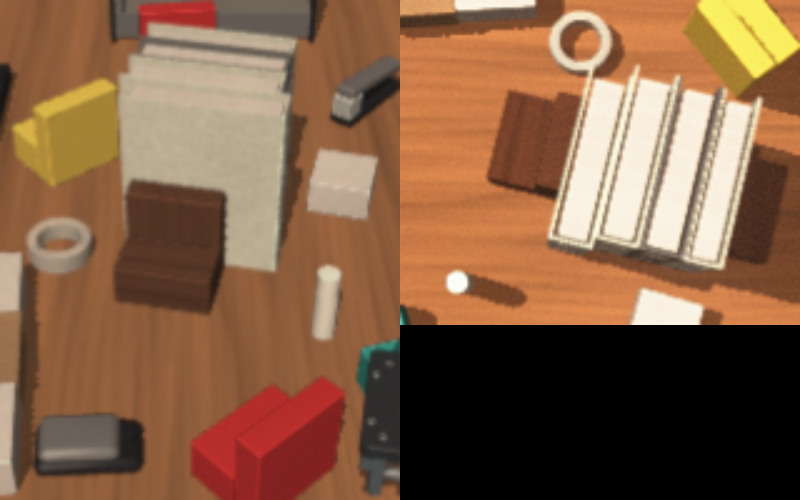

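The binder (205,150) stands square against the row. The bookend (175,245) is flush on it: inner face at b≈25.6, binder face at 26.3, yaws within 0.7°. The other objects are unmoved.

```bash
python3 -c "
from rig import arm
print(arm.hand_in())"
```

```text
the job is handed in; nothing more can be done
None
```

I pushed the binder upright with the bookend unmoved, then slid the bookend in until the binder was held snug and square against the row; I handed the job in at about 14 s, and no verdict was returned.

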